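# Close the card bay of a switch console

### The job

Fit the loose grey cover onto the open bay in the switch console: with its tail end raised, hook its front lip under the bar of the slot at the bay's front until it is fully home, then pivot it down and press until the catch at the rear snaps over it and it lies flat, and let go. Feel your way and press gently, never forcing the cover or leaning on the console, and leave the other things on the bench where they are.

Things in the scene. Friction and masses are not known exactly. Their poses are not given: they have to be found in the camera images.
- cover_grip (a point): The loose grey cover, flat on the bench, about 110 g; this is the centre of its grip bar. x runs from lip end to tail end, y across, z up. Plate 100 (x) x 70 (y) x 10 mm. Bar 12 mm (x) by 44 (y), 10 to 32 mm above the cover's underside; this point is 21 mm above the underside, 70 mm from the lip's tip and 47 mm from the tail's tip along x.
- cover_lip (a point): Tip of the cover's front lip, mid-width, at the underside; axes as the cover's. The lip is 4 mm thick and 70 mm wide, level with the underside, and sticks out 10 mm from the plate at its -x end. It is thin: ease it in with a few newtons.
- cover_tail (a point): Tip of the cover's tail tongue, mid-width, at the underside; axes as the cover's. The tongue is 4 mm thick and 70 mm wide, level with the underside, and sticks out 7 mm from the plate at its +x end.
- slot (a point): Closed inner end of the slot, mid-width, at the lowest height of the bay's ledge. The bay is packed up on shims: the real ledge is 0 to 14 mm above this point, not shown in this reading, so feel for it. x points along the bay from the slot to the rear, y across, z up. The slot is roofed from x = 0 to 6 mm by a raised bar, underside 6 mm and top 24 mm above the real ledge.
- console: Dark grey switch console, fixed, 260 (x) x 320 (y) x 60 mm high, origin under its centre, x to its rear. In its deck: the open bay, a steel frame. From point slot along x: front ledge 0 to 32 mm, open pocket, rear ledge 103 to 119.5 mm, rear wall; side walls at y -37.5 and +37.5 mm; side and rear walls 11 mm above the ledge. Home, the cover lies on the ledges: lip tip at x 0, tail tip at 117 mm.
- latch (a joint): Sprung black catch, 30 mm wide, mid rear wall: 0 out, positive pushed back (up to 0.008 m). Out, its nose tip is at x 113.5 mm from point slot, 7 mm above the ledge; its top slopes up to 17 mm at the wall. The tail pressed down on the slope (6 to 15 N on the cover's tail half) pushes it back; the nose then snaps out over the tail by 3.5 mm.
- blank: bystander: flat sheet-metal blank 130 x 90 x 6 mm with round holes, no lip and no grip bar; origin at the centre of its underside
- driver: bystander: red-handled screwdriver lying on the bench, roughly 200 mm long, 30 mm thick; origin at its underside
- dish: bystander: steel bowl 80 mm across, 30 mm high; origin at the centre of its underside
- jar: bystander: small jar 56 mm across, 70 mm high; origin at the centre of its underside
- pliers: bystander: yellow-handled pliers lying flat, about 125 mm long, 15 mm high; origin at the pivot's underside
- module: bystander: small red relay module 28 x 20 x 27 mm; origin at the centre of its underside
Not all that is in view belongs to the job. Leave any orange or turquoise look-alike of the part that bears cover_grip alone.

How it is judged (in metres and radians):
On the way:
1. the front lip is in the slot, under the bar and home, while the tail is still raised (x of cover_lip in the frame of slot between -0.003 and 0.004 m and y of cover_lip in the frame of slot between -0.006 and 0.006 m and z of cover_lip in the frame of slot between -0.003 and 0.017 m and angle between the z axis of cover_lip and the z axis of slot, either way round above 0.09 rad), for 0.1 s.
At the end, for the whole second after the job is handed in: the cover lies flat in the bay (within 0.03 rad), its lip tip within 4 mm of the slot's closed end and 6 mm of the bay's middle, under the bar; its tail is down on the ledge with the catch sprung out over it (latch under 1.5 mm); the cover is at rest and released (x of cover_lip in the frame of slot between -0.003 and 0.004 m and y of cover_lip in the frame of slot between -0.006 and 0.006 m and z of cover_lip in the frame of slot between -0.003 and 0.017 m and angle between the z axis of cover_lip and the z axis of slot, either way round below 0.03 rad and z of cover_tail in the frame of slot below 0.016 m and value of joint latch below 0.0015 m and linear speed of cover below 0.01 m/s); the robot touches nothing.
It fails at once if the thin lip is forced: more than 18 N between cover and console while the tail is still clear of the catch (contact force between cover and console above 18 N and angle between the z axis of cover_lip and the z axis of slot, either way round above 0.17 rad).
It fails at once if the cover is forced against the console with more than 36 N (contact force between cover and console above 36 N).
It fails at once if the robot pushes on the console itself with more than 25 N (contact force between any of the arm, the fingers and console above 25 N).
It fails at once if a bystander is moved more than 30 mm (distance of any of blank, driver, dish, jar, pliers, module from where it was at the start of the episode above 0.03 m).
It also fails if it takes over 51 s, if anything falls off the work surface, if the arm or the gripper's body presses on something with over 40 N, if the wrist force passes 120 N, or if a joint passes its speed limit or range.

### The arm

A 6-joint arm with a two-finger parallel gripper is mounted at the origin on the work surface. World frame = base frame: x ahead of the robot, y to its left, z up, the work surface at z = 0. Lengths are in mm, angles in rad, forces in N, time in s.
With the tool pointing down it reaches from about 300 to 775 mm from the base axis. Payload 14.6 kg.
Tool frame: the origin (TCP) lies at the very end of the fingers, on their centre line; the grasp point (between the pads) lies 19 mm behind it (grip_point_offset is the distance from the TCP to the grasp point, in mm); z points along the fingers, y is the line along which they close (so a half turn about z gives the same grasp; the last joint's range is limited). The gripper opens to 94 mm and grips with 3 to 60 N. Pads are 16 mm wide; open, the fingers measure 119 mm over their backs; the gripper's body (75 mm by 177 mm) begins 78 mm behind the grasp point.
Start: joints at [-0.067, 0.3, 1.521, -0, 1.321, -0.067], TCP at [549.99, -0.002, 205.446] pointing down, gripper open.
Joint ranges: [-3.03, 3.03], [-0.79, 2.21], [0.23, 2.52], [-1.04, 4.18], [0, 3.07], [-2.55, 2.55]. Speed limits (rad/s): [2.22, 2.22, 2.57, 3.14, 3.14, 3.14].

### API

Orientations are given as [roll, pitch, yaw] about the fixed x, y, z axes, in that order (R = Rz(yaw) Ry(pitch) Rx(roll)).
In Python, from cell import read_state, camera, camera_info, sign_off, grip_point_offset gives the robot as it stands.
- The arm moves only by the shell command python3 -m handwheel 'ROWS' [FORCE]. ROWS is text: rows parted by semicolons, each of 5 numbers parted by spaces: the shift along the world's x, y, z in units of 40 mm (1.0 is 40 mm), then the turn about the world's z in units of 5 degrees (1.0 is 5 degrees), then the closure, from 0 (fully open) to 1 (shut). In form: dx dy dz yaw gripper; .... A call has 1 to 12 rows; each row shifts and turns the commanded pose from where the row before left it; what a row does not reach is not made up. A row lasts 1/12 s, in which the tool goes at most 41.7 mm and 7.16 degrees, less where a joint would pass 70% of its speed; a pose out of reach is approached as far as the arm can. A call is refused whole if a number of a shift passes 1 or a number of a turn 1, either way. A call with a gripper value outside its range is refused whole. The fingers move at their own pace and stop on an object; FORCE is the grip in N (left out, the last holds). Time passes only in rows, so rows that do not move let the fingers close. It gives the time, the measured TCP pose, the force, the opening and the grip force at its end, in the units of the state.
- read_state(): the state, without advancing time (a new reading comes with each control period).
- camera(name): name is "scene" or "side" or "wrist"; returns (picture, depth): 420x560x3 uint8, red, green, blue; 420x560 float32, mm along the optical axis (not along the pixel's ray), 0 where there is no reading.
- camera_info(name): a dict with "intrinsics" (3x3 intrinsics, pixels), "k1" (the pictures are not rectified: a ray, as slopes to the right and down, at radius r is drawn at 1 + k1 r^2 times it, then the intrinsics apply), "world_from_camera" (4x4, takes a point from camera to world coordinates). Camera axes: x right, y down, z forward; pixel columns grow to the right and rows downward; lengths in mm; the calibration is good to about 2 mm. A picture is of the moment at which its call begins: read the wrist's pose just before it. camera_info takes no time and is no camera call; for the wrist camera it gives the pose at the moment of the call.
- sign_off(): hands the job in; it is judged then, once.
The state is a dict: "clock": time; "joints": joint angles; "qd": joint speeds; "effort": joint torques, N m; "eef_pos": TCP position; "eef_rot": TCP orientation; "wrist_force": force on the tool from outside, world axes, zero at the start; "moment": the same for the moment, N m; "finger_gap": finger opening in mm; "finger_force": force on a finger pad.
Only numpy, scipy, OpenCV 4.12 (cv2) and the standard library are available. Lean on these libraries where they do the work, as an engineer would, in place of code of your own. Each camera call takes 0.05 s, during which the arm holds its last target. There are 200 camera calls.

## Working session

There is one attempt and no reset: what is moved stays moved. The work goes in short steps, Python scripts to look and compute and a shell command to move; the robot and the scene stay as the last step left them, time stands still between calls to the robot, and variables do not carry over. Pictures are saved under pics/ and viewed, at most 10 in all, crops included, and the job is handed in when it is done.

```bash
ls; mkdir -p pics
python3 - <<'E'
from cell import *
import cv2,numpy as np
for n in("scene","side"):
    p,d=camera(n); cv2.imwrite(f"pics/{n}0.png",p[:,:,::-1]); np.savez(f"{n}0.npz",p=p,d=d)
    i=camera_info(n);print(n,np.round(i["intrinsics"],1).tolist(),i["k1"],np.round(i["world_from_camera"],3).tolist())
print(read_state())
E
```

```text
pics
scene [[469.0, 0.0, 273.2], [0.0, 469.0, 212.5], [0.0, 0.0, 1.0]] 0.0323009605718383 [[0.103, 0.732, -0.674, 1336.683], [0.995, -0.065, 0.081, -81.912], [0.015, -0.678, -0.735, 942.314], [0.0, 0.0, 0.0, 1.0]]
side [[508.3, 0.0, 285.7], [0.0, 508.3, 215.4], [0.0, 0.0, 1.0]] -0.014921957088700265 [[0.841, -0.424, 0.337, -5.843], [-0.542, -0.639, 0.546, -832.721], [-0.016, -0.642, -0.767, 1233.046], [0.0, 0.0, 0.0, 1.0]]
{'clock': 0.1, 'joints': array([-6.66317799e-02,  3.00385328e-01,  1.52150372e+00, -8.68108817e-06,
        1.32069163e+00, -6.66123532e-02]), 'qd': array([ 0.00058365, -0.00073721, -0.00179555, -0.00130224,  0.00165894,
        0.00030678]), 'effort': array([ 1.84928511e-03, -5.32644153e+01, -3.53284299e+01,  7.10431044e-02,
        2.34944851e-02, -7.30603051e-05]), 'eef_pos': array([ 5.49772863e+02, -7.53677477e-03,  2.04966103e+02]), 'eef_rot': array([-3.14060626e+00, -5.73757111e-05,  1.57077902e+00]), 'wrist_force': array([1.20528428, 0.18531858, 0.72694693]), 'moment': array([-0.05228904,  0.01235275, -0.042692  ]), 'finger_force': 0.0, 'finger_gap': 94.3826789084135}
```

View pics/scene0.png

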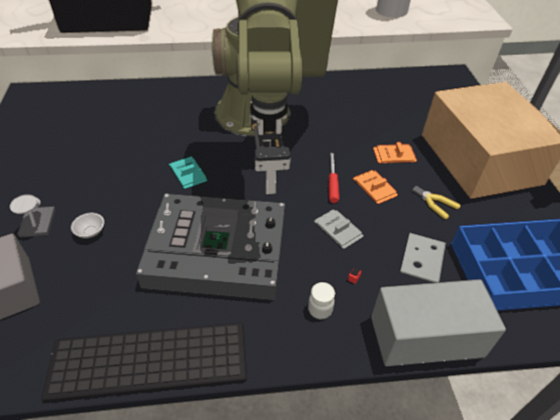

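View pics/side0.png

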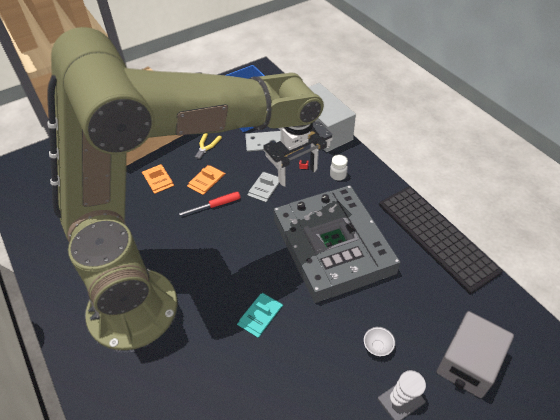

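```bash
cat > h.py <<'E'
import numpy as np,cv2
from cell import *
def ray(info,uv):
    K=info["intrinsics"];k=info["k1"]
    q=(np.atleast_2d(uv)-[K[0][2],K[1][2]])/[K[0][0],K[1][1]]
    s=q.copy()
    for _ in range(20): s=q/(1+k*(s**2).sum(1,keepdims=True))
    return np.c_[s,np.ones(len(s))]
def plane(info,uv,z):
    T=np.array(info["world_from_camera"]);d=ray(info,uv)@T[:3,:3].T
    return T[:3,3]+d*((z-T[2,3])/d[:,2])[:,None]
def cloud(info,d):
    h,w=d.shape;u,v=np.meshgrid(np.arange(w),np.arange(h))
    T=np.array(info["world_from_camera"])
    P=(ray(info,np.c_[u.ravel(),v.ravel()].astype(float))*d.reshape(-1,1))@T[:3,:3].T+T[:3,3]
    return P.reshape(h,w,3)
E
python3 - <<'E'
from h import *
S=np.load("scene0.npz");D=np.load("side0.npz")
def crop(a,x,y,w,h,s): return cv2.resize(a["p"][y:y+h,x:x+w,::-1],(w*s,h*s),interpolation=cv2.INTER_CUBIC)
m=np.vstack([np.hstack([crop(S,300,195,80,60,5),crop(D,230,160,80,60,5)]),np.hstack([crop(S,180,190,100,75,4),crop(D,290,200,100,75,4)])])
cv2.imwrite("pics/crop0.png",m)
for n,a in(("scene",S),("side",D)):
    P=cloud(camera_info(n),a["d"])
    for u,v in ([(339,228),(325,212),(216,239),(424,257),(165,270),(240,160)] if n=="scene" else [(264,186),(335,237),(262,140),(300,290)]): print(n,u,v,P[v,u].round(1))
E
```

```text
scene 339 228 [569.7 181.7  30.7]
scene 325 212 [482.7 163.9  -0.7]
scene 216 239 [ 574.9 -133.9   27.1]
scene 424 257 [662.3 382.3   5.5]
scene 165 270 [ 682.8 -249.8   59. ]
scene 240 160 [246.8 -56.3  -0.3]
side 264 186 [540.8 184.2   9.8]
side 335 237 [ 598.5 -129.5   33.1]
side 262 140 [653.1 383.5   8.1]
side 300 290 [ 422.  -206.7   -1.4]
```

View pics/crop0.png

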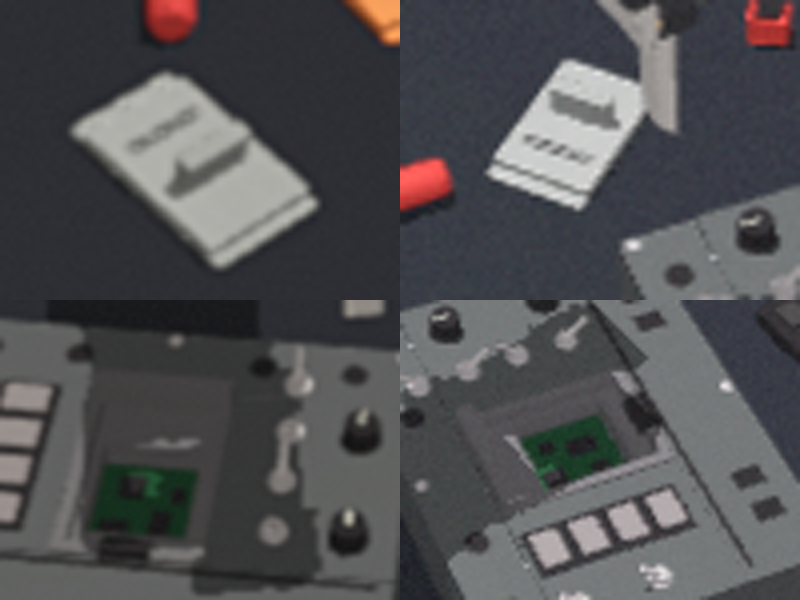

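The grey plate with a bar at scene (339,228) / side (264,186) is the cover. It is grey and has a bar, lip and tongue. The orange pair at (375,185) and (395,153) and the turquoise one at (188,172) are look-alikes. (424,257) is the blank: holes, no bar. The bay's black catch, at about scene (211,327/4+190), is at the large-x end, so the slot faces the robot. Next I'll look from the wrist.

```bash
python3 -c "
from cell import *;import numpy as np
print(np.round(camera_info('wrist')['world_from_camera'],2).tolist(),np.round(camera_info('wrist')['intrinsics'],1).tolist())"
python3 -m handwheel '0 1 0.5 0 0;0 1 0.5 0 0;0 1 0 0 0;0 1 0 0 0;0 0.5 0 0 0;0 0 0 0 0;0 0 0 0 0'
python3 - <<'E'
from h import *
i=camera_info("wrist");p,d=camera("wrist");np.savez("w1.npz",p=p,d=d,T=i["world_from_camera"]);cv2.imwrite("pics/w1.png",p[:,:,::-1])
print(np.round(i['world_from_camera'],2).tolist())
E
```

```text
[[1.0, 0.0, -0.0, 550.41], [-0.0, -0.96, -0.28, 80.47], [-0.0, 0.28, -0.96, 383.85], [0.0, 0.0, 0.0, 1.0]] [[352.7, 0.0, 279.0], [0.0, 352.7, 214.5], [0.0, 0.0, 1.0]]
clock: 0.68
eef_pos: [549.7, 175.1, 242.2]
eef_rot: [-3.141, 0.0, 1.573]
wrist_force: [-0.3, -1.0, 0.4]
finger_gap: 93.8
finger_force: 0.0
[[1.0, 0.0, -0.0, 550.17], [0.0, -0.96, -0.28, 255.66], [-0.0, 0.28, -0.96, 421.05], [0.0, 0.0, 0.0, 1.0]]
```

View pics/w1.png

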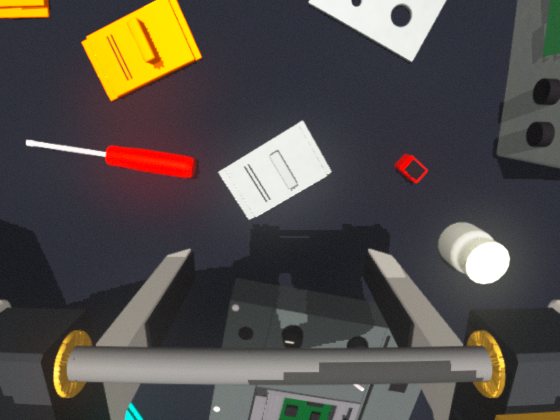

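The wrist view shows the grey cover at (275,170). The bar is at (284,170), to the right of the lettering, so the tail is to the right, lip at left (235,195). The console is at the bottom.

```bash
cat > cov.py <<'E'
from h import *
a=np.load("w1.npz");i=camera_info("wrist");i["world_from_camera"]=a["T"]
P=cloud(i,a["d"]);p=a["p"].astype(int)
for (n,lo,hi) in(("tongue",2,6.5),("plate",7,14),("bar",26,40)):
    m=((P[...,2]>lo)&(P[...,2]<hi));m[:105]=0;m[225:]=0;m[:,:205]=0;m[:,345:]=0
    q=P[m][:,:2].astype(np.float32);r=cv2.minAreaRect(q);print(n,m.sum(),r,np.median(P[m][:,2]))
mk=((p.min(2)>110)).astype(np.uint8);mk[:105]=0;mk[225:]=0;mk[:,:205]=0;mk[:,345:]=0
c=max(cv2.findContours(mk,0,2)[0],key=cv2.contourArea);r=cv2.minAreaRect(c);b=cv2.boxPoints(r)
print(b.round(1).tolist());g=plane(i,b,3);print(g.round(1).tolist())
E
python3 cov.py; python3 -m handwheel '0 -1 0.5 0 0;0 -1 0.5 0 0;0 -1 0 0 0;0 -1 0 0 0;0 -1 0 0 0;0 -1 0 0 0;0 -1 0 0 0;0.5 -1 0 0 0;0 -0.5 0 0 0;0 0 0 0 0;0 0 0 0 0'
python3 - <<'E'
from h import *
i=camera_info("wrist");p,d=camera("wrist");np.savez("w2.npz",p=p,d=d,T=i["world_from_camera"]);cv2.imwrite("pics/w2.png",p[:,:,::-1])
P=cloud(i,d);np.save("P2.npy",P)
E
```

```text
tongue 784 ((540.154541015625, 196.3514862060547), (172.23316955566406, 130.9959259033203), 5.443831920623779) 3.6635677986813846
plate 4519 ((545.1648559570312, 189.86627197265625), (99.3218002319336, 70.50381469726562), 31.154708862304688) 9.699474669785218
bar 429 ((554.1737670898438, 195.21363830566406), (11.983806610107422, 43.73213195800781), 30.831539154052734) 31.522164517076305
[[216.89999389648438, 171.5], [302.3999938964844, 119.30000305175781], [334.20001220703125, 171.39999389648438], [248.6999969482422, 223.60000610351562]]
[[475.0, 189.1, 3.0], [576.0, 249.6, 3.0], [615.1, 189.4, 3.0], [511.6, 124.0, 3.0]]
clock: 1.65
eef_pos: [567.9, -159.1, 279.6]
eef_rot: [-3.141, -0.0, 1.567]
wrist_force: [-0.4, 0.4, -0.8]
finger_gap: 93.8
finger_force: 0.0
```

View pics/w2.png

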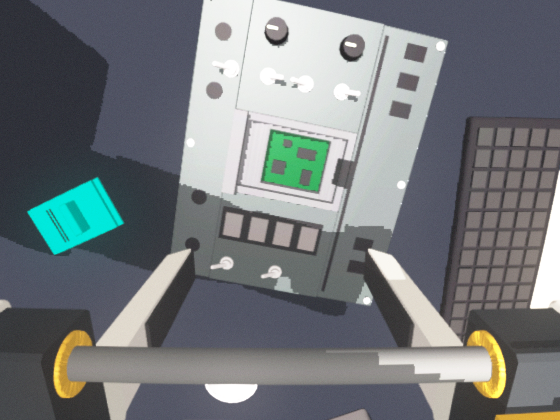

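The wrist view shows the bay around (295,160), with the catch at (343,173) and the slot bar at about (240,155). I'll take its geometry from the depth.

Run:
```python
from h import *
P=np.load("P2.npy");Q=P.reshape(-1,3)
m=(Q[:,2]>57)&(Q[:,2]<64)&(abs(Q[:,1]+130)<190)&(Q[:,0]>440)&(Q[:,0]<760)
r=cv2.minAreaRect(Q[m][:,:2].astype(np.float32));print("deck",r)
s=P[95:225,215:375]
h,b=np.histogram(s[...,2],bins=np.arange(0,110,2));print([(int(x),int(n)) for x,n in zip(b,h) if n>20])
z=np.clip((s[...,2]-20)*3,0,255).astype(np.uint8)
cv2.imwrite("pics/z2.png",cv2.resize(cv2.applyColorMap(z,cv2.COLORMAP_JET),(800,650)[:1]+(600,),interpolation=cv2.INTER_NEAREST))
for v in(130,145,160,175): print(v,[(int(u),*P[v,u].round(0).astype(int).tolist()) for u in range(222,366,4)])
```

```text
deck ((588.2342529296875, -132.77853393554688), (321.5169372558594, 260.5437927246094), 78.5708999633789)
[(6, 24), (26, 556), (28, 1804), (30, 128), (32, 361), (34, 201), (36, 32), (38, 34), (40, 38), (42, 38), (44, 34), (46, 33), (48, 642), (50, 2248), (52, 180), (54, 44), (56, 267), (58, 6417), (60, 5089), (62, 863), (64, 168), (66, 209), (68, 80), (70, 87), (72, 221), (74, 843), (76, 56)]
130 [(222, 505, -95, 59), (226, 509, -95, 59), (230, 514, -95, 59), (234, 520, -95, 75), (238, 524, -95, 73), (242, 529, -95, 75), (246, 531, -96, 51), (250, 535, -96, 51), (254, 539, -96, 49), (258, 544, -96, 50), (262, 548, -96, 49), (266, 553, -96, 51), (270, 557, -97, 39), (274, 562, -97, 30), (278, 567, -97, 28), (282, 571, -96, 50), (286, 576, -96, 51), (290, 580, -96, 51), (294, 585, -96, 50), (298, 589, -96, 51), (302, 594, -96, 51), (306, 597, -96, 61), (310, 602, -96, 62), (314, 606, -96, 61), (318, 611, -96, 62), (322, 615, -96, 62), (326, 620, -96, 61), (330, 624, -96, 62), (334, 628, -96, 62), (338, 633, -96, 62), (342, 637, -96, 61), (346, 642, -96, 60), (350, 646, -96, 60), (354, 
[... 1747 characters left out ...]
8, 521, -146, 61), (242, 524, -147, 51), (246, 529, -147, 49), (250, 534, -147, 51), (254, 538, -148, 48), (258, 543, -148, 49), (262, 547, -151, 30), (266, 551, -151, 28), (270, 556, -151, 29), (274, 561, -151, 30), (278, 566, -151, 28), (282, 571, -151, 28), (286, 576, -151, 28), (290, 581, -151, 29), (294, 586, -151, 28), (298, 591, -151, 29), (302, 595, -150, 33), (306, 600, -151, 33), (310, 605, -150, 34), (314, 611, -151, 29), (318, 615, -151, 29), (322, 618, -148, 47), (326, 622, -148, 51), (330, 627, -148, 49), (334, 630, -146, 60), (338, 634, -145, 65), (342, 638, -145, 66), (346, 643, -145, 68), (350, 646, -144, 71), (354, 653, -146, 59), (358, 658, -146, 59), (362, 663, -146, 58)]
```

View pics/z2.png

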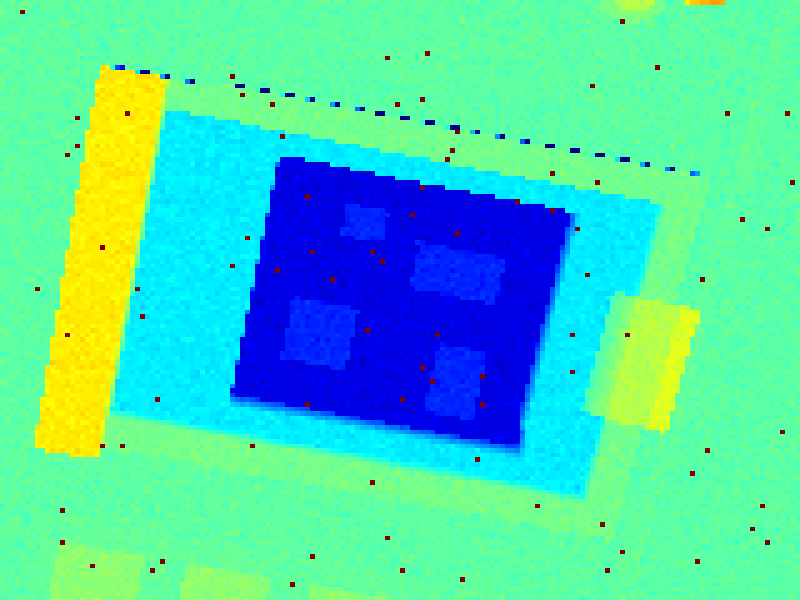

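The height map shows the slot bar (yellow, top z 74.5) on the left, the ledge (cyan, z about 50.5), the open pocket, and the catch on the right. Ledge height is therefore about z 50.5. Next I'll fit the frame.

Run:
```python
from h import *
P=np.load("P2.npy")[95:225,215:375].reshape(-1,3)
L=P[(P[:,2]>46)&(P[:,2]<54)];B=P[(P[:,2]>72.5)&(P[:,2]<77)&(P[:,0]<540)&(P[:,1]>-175)]
for n,q in(("ledge",L),("bar",B)): print(n,len(q),cv2.minAreaRect(q[:,:2].astype(np.float32)),np.median(q[:,2]))
for a in(-11.0,-11.4,-11.8):
    t=np.radians(a);R=np.array([[np.cos(t),-np.sin(t)],[np.sin(t),np.cos(t)]])
    f=lambda q:np.percentile(q[:,:2]@R,[1,99],axis=0).round(1).tolist()
    print(a,"ledge",f(L),"bar",f(B))
    x,y=(L[:,:2]@R).T
    # edge straightness: +y side and rear side vs position
    print([round(np.percentile(y[(x>k)&(x<k+15)],98),1) for k in range(545,650,20)],[round(np.percentile(x[(y>k)&(y<k+10)],98),1) for k in range(-50,30,10)])
```

```text
ledge 3103 ((577.913818359375, -126.35261535644531), (83.90955352783203, 121.6312026977539), 78.40699005126953) 50.65123755456523
bar 1109 ((519.0114135742188, -118.67010498046875), (90.56929779052734, 14.413697242736816), 78.68437957763672) 74.65691845040766
-11.0 ledge [[539.2, -55.3], [651.6, 19.5]] bar [[525.2, -61.7], [539.3, 27.0]]
[np.float64(18.8), np.float64(19.8), np.float64(19.4), np.float64(19.1), np.float64(18.7), np.float64(18.4)] [np.float64(651.2), np.float64(650.6), np.float64(646.1), np.float64(646.4), np.float64(650.5), np.float64(652.0), np.float64(651.1), np.float64(634.3)]
-11.4 ledge [[539.3, -51.1], [651.7, 23.6]] bar [[525.4, -58.0], [539.3, 30.7]]
[np.float64(22.7), np.float64(23.7), np.float64(23.5), np.float64(23.4), np.float64(23.1), np.float64(22.9)] [np.float64(650.5), np.float64(651.8), np.float64(646.2), np.float64(646.4), np.float64(646.4), np.float64(651.6), np.float64(651.6), np.float64(650.1)]
-11.8 ledge [[539.3, -47.0], [651.8, 27.7]] bar [[525.4, -54.2], [539.5, 34.5]]
[np.float64(26.5), np.float64(27.7), np.float64(27.7), np.float64(27.7), np.float64(27.5), np.float64(27.2)] [np.float64(650.4), np.float64(651.9), np.float64(650.7), np.float64(646.4), np.float64(646.6), np.float64(650.7), np.float64(651.7), np.float64(650.8)]
```

```bash
python3 -m handwheel '-0.3425 0.86 0 -1 0;0 1 0 -1 0;0 1 0 -1 0;0 1 0 -1 0;0 1 0 -1 0;0 1 0 -1 0;0 1 0 -1 0;0 1 0 -1 0;0 1 -0.5 -1 0;0 0 -1 -1 0;0 0 -1 -1 0;0 0 -0.7 -0.8 0'
python3 -m handwheel '0 0 0 0 0;0 0 0 0 0;0 0 0 0 0'
python3 -c "from cell import *;print(read_state())"
```

```text
clock: 2.7
eef_pos: [552.9, 195.7, 150.4]
eef_rot: [-3.141, 0.002, 0.539]
wrist_force: [0.2, -0.6, 0.1]
finger_gap: 94.2
finger_force: 0.0
clock: 2.95
eef_pos: [555.6, 194.9, 156.0]
eef_rot: [3.141, -0.003, 0.544]
wrist_force: [0.2, -0.7, 0.4]
finger_gap: 93.9
finger_force: 0.0
{'clock': 2.95, 'joints': array([2.75236138e-01, 4.26287691e-01, 1.46756745e+00, 6.95717007e-05,
       1.24455656e+00, 1.30214550e+00]), 'qd': array([-0.00571118, -0.01002601, -0.01038306,  0.0015523 , -0.00677343,
        0.00407945]), 'effort': array([ 2.28290157e-01, -5.66846359e+01, -3.24631298e+01,  3.76172899e-02,
       -1.00208865e-01,  6.11763611e-02]), 'eef_pos': array([555.56107625, 194.94242834, 155.95205309]), 'eef_rot': array([ 3.14081194e+00, -3.08435883e-03,  5.43865981e-01]), 'wrist_force': array([ 0.21300264, -0.71438253,  0.39491362]), 'moment': array([0.00107105, 0.06486578, 0.03190127]), 'finger_force': 0.0, 'finger_gap': 93.89817885664492}
```

```bash
python3 -m handwheel '-0.03 0 -1 0 0;0 0 -1 0 0;0 0 -0.8 0 0;0 0 -0.4 0 0.3;0 0 -0.2 0 0.3;0 0 0 0 0.3;0 0 0 0 0.3'
python3 -c "from cell import *;print(read_state())"
```

```text
clock: 3.53
eef_pos: [555.0, 194.7, 19.5]
eef_rot: [3.141, -0.003, 0.542]
wrist_force: [0.5, -0.0, 0.5]
finger_gap: 70.4
finger_force: 0.0
{'clock': 3.5333, 'joints': array([2.75226411e-01, 5.92840019e-01, 1.56765454e+00, 7.59232587e-06,
       9.78123522e-01, 1.30428267e+00]), 'qd': array([ 0.00030377, -0.01418347, -0.00368091, -0.000785  ,  0.0001718 ,
        0.00145789]), 'effort': array([-1.70125428e-02, -6.07058716e+01, -2.79868716e+01,  2.78660422e-02,
       -1.58016197e-01, -2.26679177e-02]), 'eef_pos': array([554.95045858, 194.74729234,  19.52786968]), 'eef_rot': array([ 3.14081533e+00, -2.87121504e-03,  5.41736950e-01]), 'wrist_force': array([ 0.45748897, -0.01860606,  0.5260358 ]), 'moment': array([-0.01112173,  0.1088117 , -0.04817008]), 'finger_force': 0.0, 'finger_gap': 70.44575407758252}
```

```bash
python3 -m handwheel '-0.02 0.01 -0.07 0 0.6;0 0 0 0 0.6;0 0 0 0 0.6;0 0 0 0 0.6;0 0 0 0 0.6;0 0 0 0 0.6;0 0 0 0 0.6' 8
python3 -m handwheel '0 0 0.25 0 0.6;0 0 0.25 0 0.6;0 0 0.5 0 0.6;0 0 0.5 0 0.6;0 0 1 0 0.6;0 0 0.5 0 0.6;0 0 0 0 0.6' 8
```

```text
clock: 4.12
eef_pos: [553.3, 194.9, 15.3]
eef_rot: [3.141, -0.001, 0.541]
wrist_force: [-1.2, -0.6, 7.8]
finger_gap: 44.2
finger_force: 8.0
clock: 4.7
eef_pos: [554.9, 195.4, 140.6]
eef_rot: [3.139, -0.008, 0.541]
wrist_force: [0.9, -0.6, -0.6]
finger_gap: 43.7
finger_force: 8.0
```

```bash
cat > tilt.py <<'E'
# cover pose from wrist depth: points between bench and gripper near TCP, expressed in tool-yaw frame (x=tail dir)
from h import *
import sys
s=read_state();i=camera_info("wrist");p,d=camera("wrist");P=cloud(i,d)
np.savez("wt.npz",p=p,d=d);cv2.imwrite(f"pics/{sys.argv[1]}.png",p[:,:,::-1])
t=s["eef_rot"][2];c,sn=np.cos(t),np.sin(t);R=np.array([[c,-sn],[sn,c]])
q=P.reshape(-1,3)-s["eef_pos"];xy=q[:,:2]@R;z=q[:,2]
print("tcp",s["eef_pos"].round(1),"yaw",np.degrees(t).round(2),"F",s["wrist_force"].round(1),"gap",round(s["finger_gap"],1))
for yb in(-28,-15,0,15,28):
    row=[]
    for x in range(-70,60,5):
        m=(abs(xy[:,0]-x)<2.5)&(abs(xy[:,1]-yb)<5)&(z>-45)&(z<45)
        row.append((x,round(float(np.median(z[m])),1)) if m.sum()>3 else (x,None))
    print(yb,[r for r in row if r[1] is not None])
m=(xy[:,0]>12)&(xy[:,0]<38)&(abs(xy[:,1])<20)&(z>-40)&(z<40)
if m.sum()>20:
    k=np.polyfit(xy[m,0],z[m],1);print("tail-side slope rad",np.arctan(k[0]).round(3),"n",m.sum(),"z at x=0",k[1].round(1))
E
python3 -m handwheel '0 0 0 0 0.6;0 0 0 0 0.6;0 0 0 0 0.6' 3; python3 tilt.py t1
```

```text
clock: 4.95
eef_pos: [552.3, 194.6, 133.2]
eef_rot: [-3.141, 0.002, 0.541]
wrist_force: [-0.4, 0.8, -1.0]
finger_gap: 43.8
finger_force: 3.0
tcp [552.3 194.6 133.2] yaw 31.0 F [-0.4  0.8 -1. ] gap 43.8
-28 [(-55, -5.3), (-50, -5.4), (-45, -5.3), (-40, -5.4), (-35, -5.4), (-30, -5.4), (-25, -5.5), (-20, -5.3), (-15, -5.5), (5, -5.9), (10, 24.2), (15, -5.7), (20, -5.6), (25, -5.7), (30, -5.6), (35, -5.7), (40, -6.6), (45, -11.8), (50, -12.3)]
-15 [(-55, -5.4), (-50, -5.3), (-45, -5.4), (-40, -5.3), (-35, -5.3), (-30, -5.2), (-25, -5.2), (-20, -5.3), (-15, -5.2), (-5, 16.3), (0, 16.5), (5, 10.9), (10, -5.4), (15, -5.6), (20, -5.7), (25, -5.6), (30, -5.7), (35, -5.7), (40, -6.6), (45, -11.8), (50, -12.3)]
0 [(-60, -6.0), (-55, -5.2), (-50, -5.3), (-45, -5.3), (-40, -5.5), (-35, -5.1), (-30, -5.4), (-25, -5.3), (-20, -5.4), (-15, -5.3), (-5, 16.4), (0, 16.5), (5, 11.4), (10, -5.5), (15, -5.6), (20, -5.7), (25, -5.8), (30, -5.6), (35, -5.6), (40, -6.6), (45, -11.8), (50, -12.3)]
15 [(-55, -5.2), (-50, -5.4), (-45, -5.3), (-40, -5.3), (-35, -5.3), (-30, -5.2), (-25, -5.3), (-20, -5.3), (-15, -5.2), (-5, 16.1), (0, 16.7), (5, 11.2), (10, -5.5), (15, -5.6), (20, -5.5), (25, -5.7), (30, -5.7), (35, -5.6), (40, -6.7), (45, -11.7), (50, -12.5)]
28 [(-55, -5.2), (-50, -5.3), (-45, -5.5), (-40, -5.4), (-35, -5.1), (-30, -5.3), (-25, -5.5), (-20, -5.5), (-15, -5.4), (5, -5.7), (10, 24.1), (15, -5.5), (20, -5.6), (25, -5.6), (30, -5.6), (35, -5.6), (40, -6.5), (45, -11.7), (50, -12.6)]
tail-side slope rad -0.003 n 3325 z at x=0 -5.5
```

View pics/t1.png

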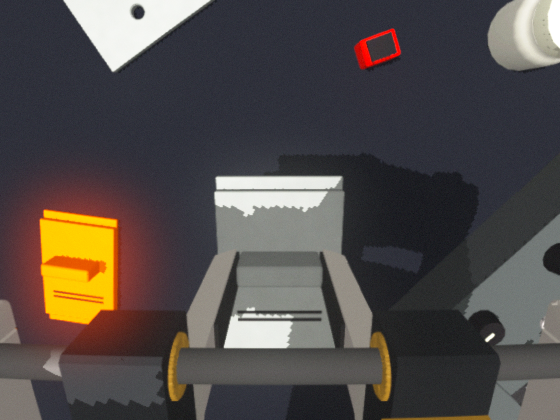

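The cover is held centred and flat, with the TCP 15.5 mm above its underside. I'll raise the tail by lowering the tongue onto the console's front edge with a light grip, so the cover turns between the pads. First I'll check that edge.

Run:
```python
from h import *
P=np.load("P2.npy").reshape(-1,3);t=np.radians(-11.45);c,s=np.cos(t),np.sin(t);R=np.array([[c,-s],[s,c]])
q=P[:,:2]@R;z=P[:,2]
for yb in(-70,-50,-30,-14,0,20,40):
    print(yb,[(x,round(float(np.percentile(z[m],90)))) for x in range(462,522,4) if (m:=(abs(q[:,0]-x)<2)&(abs(q[:,1]-yb)<6)&(z<100)).sum()>1])
for n,v in(("stage",(473+6-47,-13.7)),("slot",(533,-13.7))): print(n,(R@v).round(1))
for k in(0,5,10,20,70): print(k,(R@(533+k,-13.7)).round(1))
```

```text
-70 [(474, 61), (478, 61), (482, 61), (486, 61), (490, 61), (494, 61), (498, 61), (502, 61), (506, 61), (510, 61), (514, 61), (518, 61)]
-50 [(474, 61), (478, 61), (482, 61), (486, 61), (490, 61), (494, 61), (498, 61), (502, 61), (506, 61), (510, 61), (514, 61), (518, 61)]
-30 [(474, 60), (478, 61), (482, 61), (486, 61), (490, 61), (494, 60), (498, 61), (502, 60), (506, 61), (510, 61), (514, 61), (518, 61)]
-14 [(474, 60), (478, 61), (482, 61), (486, 61), (490, 61), (494, 61), (498, 61), (502, 60), (506, 61), (510, 61), (514, 61), (518, 61)]
0 [(474, 61), (478, 61), (482, 61), (486, 61), (490, 61), (494, 61), (498, 61), (502, 60), (506, 61), (510, 61), (514, 60), (518, 61)]
20 [(474, 61), (478, 61), (482, 61), (486, 61), (490, 61), (494, 61), (498, 60), (502, 61), (506, 61), (510, 61), (514, 61), (518, 61)]
40 [(474, 60), (478, 61), (482, 61), (486, 61), (490, 61), (494, 61), (498, 61), (502, 61), (506, 61), (510, 61), (514, 61), (518, 61)]
stage [420.7 -99.2]
slot [ 519.7 -119.2]
0 [ 519.7 -119.2]
5 [ 524.6 -120.2]
10 [ 529.5 -121.2]
20 [ 539.3 -123.2]
70 [ 588.3 -133.1]
```

```bash
python3 -m handwheel '-0.3 -0.7 0 -0.8 0.6;-0.34 -0.75 0 -0.85 0.6;-0.34 -0.75 0 -0.85 0.6;-0.34 -0.75 0 -0.85 0.6;-0.34 -0.75 0 -0.85 0.6;-0.34 -0.75 0 -0.85 0.6;-0.34 -0.75 0 -0.85 0.6;-0.34 -0.75 0 -0.85 0.6;-0.34 -0.75 -0.2 -0.85 0.6;-0.27 -0.645 -0.2 -0.89 0.6;0 0 -0.2 0 0.6;0 0 0 0 0.6' 10
python3 -m handwheel '0 0 0 0 0.6;0 0 0 0 0.6'; python3 tilt.py t2
```

```text
clock: 6.0
eef_pos: [420.2, -99.5, 108.9]
eef_rot: [-3.141, 0.003, -0.202]
wrist_force: [-0.2, 0.0, -1.0]
finger_gap: 43.9
finger_force: 10.0
clock: 6.17
eef_pos: [421.7, -98.2, 110.6]
eef_rot: [-3.141, 0.0, -0.198]
wrist_force: [-0.1, 0.7, -1.0]
finger_gap: 44.2
finger_force: 10.0
tcp [421.7 -98.2 110.6] yaw -11.34 F [-0.1  0.7 -1. ] gap 44.2
-28 [(-60, -5.8), (-55, -5.4), (-50, -5.4), (-45, -5.4), (-40, -5.5), (-35, -5.5), (-30, -5.5), (-25, -5.6), (-20, -5.3), (5, -5.6), (10, 23.6), (15, -5.6), (20, -5.6), (25, -5.4), (30, -5.6), (35, -5.5), (40, -6.6), (45, -11.5), (50, -11.7)]
-15 [(-60, -6.0), (-55, -5.4), (-50, -5.5), (-45, -5.4), (-40, -5.4), (-35, -5.3), (-30, -5.2), (-25, -5.4), (-20, -5.3), (-15, -5.3), (-5, 16.5), (0, 16.5), (5, 10.6), (10, -5.5), (15, -5.5), (20, -5.5), (25, -5.6), (30, -5.5), (35, -5.5), (40, -6.6), (45, -11.6), (50, -11.6)]
0 [(-60, -6.4), (-55, -5.4), (-50, -5.4), (-45, -5.5), (-40, -5.4), (-35, -5.1), (-30, -5.5), (-25, -5.3), (-20, -5.5), (-15, -5.3), (-5, 16.5), (0, 16.6), (5, 10.6), (10, -5.5), (15, -5.6), (20, -5.5), (25, -5.5), (30, -5.6), (35, -5.6), (40, -6.7), (45, -11.7), (50, -11.4)]
15 [(-55, -5.4), (-50, -5.5), (-45, -5.4), (-40, -5.4), (-35, -5.3), (-30, -5.2), (-25, -5.4), (-20, -5.4), (-15, -5.5), (-5, 16.2), (0, 16.5), (5, 10.5), (10, -5.5), (15, -5.6), (20, -5.5), (25, -5.6), (30, -5.6), (35, -5.6), (40, -6.5), (45, -11.8), (50, -11.9)]
28 [(-60, -6.0), (-55, -5.4), (-50, -5.4), (-45, -5.4), (-40, -5.5), (-35, -5.5), (-30, -5.4), (-25, -5.6), (-20, -5.6), (-15, -5.6), (5, -5.5), (10, 23.9), (15, -5.5), (20, -5.4), (25, -5.5), (30, -5.6), (35, -5.6), (40, -6.5), (45, -11.6), (50, -11.9)]
tail-side slope rad -0.002 n 3333 z at x=0 -5.5
```

```bash
python3 -m handwheel '0 0 -0.3 0 0.6;0 0 -0.3 0 0.6;0 0 -0.16 0 0.6;0 0 0 0 0.6' 3
python3 -m handwheel '0 0 -0.05 0 0.6;0 0 -0.05 0 0.6;0 0 -0.05 0 0.6;0 0 -0.03 0 0.6;0 0 -0.03 0 0.6;0 0 0 0 0.6' 3; python3 tilt.py t3|grep -E "tcp|slope"
```

```text
clock: 6.55
eef_pos: [421.0, -98.3, 79.3]
eef_rot: [-3.141, 0.002, -0.198]
wrist_force: [0.1, -0.0, -0.9]
finger_gap: 43.8
finger_force: 3.0
clock: 7.05
eef_pos: [421.3, -99.0, 71.7]
eef_rot: [-3.142, -0.0, -0.2]
wrist_force: [0.2, 0.5, -1.2]
finger_gap: 43.7
finger_force: 3.0
tcp [421.3 -99.   71.7] yaw -11.45 F [ 0.2  0.5 -1.2] gap 43.7
tail-side slope rad 0.089 n 3297 z at x=0 -5.6
```

```bash
python3 -m handwheel '0 0 -0.04 0 0.6;0 0 -0.04 0 0.6;0 0 -0.03 0 0.6;0 0 0 0 0.6' 3; python3 tilt.py t4|grep -E "tcp|slope"
```

```text
clock: 7.43
eef_pos: [421.2, -99.0, 67.1]
eef_rot: [-3.142, 0.0, -0.2]
wrist_force: [-0.1, -0.2, -0.9]
finger_gap: 43.7
finger_force: 3.0
tcp [421.2 -99.   67.1] yaw -11.45 F [-0.1 -0.2 -0.9] gap 43.7
tail-side slope rad 0.211 n 3268 z at x=0 -5.9
```

```bash
python3 -m handwheel '0 0 0.3 0 0.6;0 0 0.5 0 0.6;0 0 0.7 0 0.6;0.51 -0.105 0 0 0.6;0.7 -0.14 0 0 0.6;0.7 -0.14 0 0 0.6;0.7 -0.14 0 0 0.6;0.7 -0.14 0 0 0.6;0.6 -0.12 0 0 0.6;0.4 -0.095 -0.2 0 0.6;0 0 -0.2 0 0.6;0 0 0 0 0.6' 8
python3 -m handwheel '0 0 0 0 0.6;0 0 0 0 0.6';python3 tilt.py t5|grep -E "tcp|slope"
```

```text
clock: 8.48
eef_pos: [593.0, -134.0, 109.0]
eef_rot: [-3.141, 0.003, -0.2]
wrist_force: [-1.1, -0.8, -2.5]
finger_gap: 44.1
finger_force: 8.0
clock: 8.65
eef_pos: [593.2, -134.1, 111.8]
eef_rot: [-3.142, -0.0, -0.2]
wrist_force: [0.3, -0.6, -0.7]
finger_gap: 44.0
finger_force: 8.0
tcp [ 593.2 -134.1  111.8] yaw -11.45 F [ 0.3 -0.6 -0.7] gap 44.0
tail-side slope rad 0.209 n 3264 z at x=0 -5.8
```

```bash
python3 -m handwheel '0 0 -0.3 0 0.6;0 0 -0.25 0 0.6;0 0 -0.15 0 0.6;0 0 0 0 0.6;0 0 0 0 0.6' 5
python3 -m handwheel '0 0 -0.02 0 0.6;0 0 -0.02 0 0.6;0 0 0 0 0.6;0 0 0 0 0.6' 5;python3 tilt.py t6|grep -E "tcp|slope"
```

```text
clock: 9.12
eef_pos: [593.5, -134.1, 82.8]
eef_rot: [-3.141, 0.001, -0.2]
wrist_force: [-0.9, 0.3, -0.7]
finger_gap: 43.9
finger_force: 5.0
clock: 9.45
eef_pos: [593.8, -134.2, 81.9]
eef_rot: [3.142, -0.0, -0.2]
wrist_force: [-1.3, 0.2, -1.1]
finger_gap: 44.2
finger_force: 5.0
tcp [ 593.8 -134.2   81.9] yaw -11.45 F [-1.3  0.2 -1.1] gap 44.2
tail-side slope rad 0.209 n 3270 z at x=0 -5.8
```

Still free, so I'll feel for the ledge in small steps.

```bash
for k in 1; do python3 -m handwheel '0 0 -0.02 0 0.6;0 0 -0.02 0 0.6;0 0 0 0 0.6;0 0 0 0 0.6' 5;python3 tilt.py t7|grep -E "tcp|slope"; python3 -m handwheel '0 0 -0.02 0 0.6;0 0 -0.02 0 0.6;0 0 0 0 0.6;0 0 0 0 0.6' 5;python3 tilt.py t7|grep -E "tcp|slope"; done
```

```text
clock: 9.83
eef_pos: [593.8, -134.2, 80.2]
eef_rot: [-3.142, -0.0, -0.2]
wrist_force: [-0.1, 0.4, 0.7]
finger_gap: 43.8
finger_force: 5.0
tcp [ 593.8 -134.2   80.2] yaw -11.45 F [-0.1  0.4  0.7] gap 43.8
tail-side slope rad 0.207 n 3270 z at x=0 -5.9
clock: 10.22
eef_pos: [593.7, -134.2, 78.5]
eef_rot: [-3.142, -0.0, -0.2]
wrist_force: [0.5, -0.2, 0.2]
finger_gap: 44.1
finger_force: 5.0
tcp [ 593.7 -134.2   78.5] yaw -11.45 F [ 0.5 -0.2  0.2] gap 44.1
tail-side slope rad 0.181 n 3277 z at x=0 -5.8
```

```bash
python3 -m handwheel '-0.049 0.01 0 0 0.6;-0.049 0.01 0 0 0.6;-0.049 0.01 0 0 0.6;-0.049 0.01 0 0 0.6;0 0 0 0 0.6;0 0 0 0 0.6' 6;python3 tilt.py t8|grep -E "tcp|slope"; python3 -m handwheel '-0.015 0.003 0 0 0.6;-0.01 0.002 0 0 0.6;0 0 0 0 0.6;0 0 0 0 0.6' 6;python3 tilt.py t9
```

```text
clock: 10.77
eef_pos: [585.7, -132.6, 78.5]
eef_rot: [-3.142, 0.0, -0.2]
wrist_force: [-0.0, 0.4, -0.5]
finger_gap: 44.1
finger_force: 6.0
tcp [ 585.7 -132.6   78.5] yaw -11.45 F [-0.   0.4 -0.5] gap 44.1
tail-side slope rad 0.182 n 3274 z at x=0 -5.8
clock: 11.15
eef_pos: [584.9, -132.4, 78.5]
eef_rot: [3.142, -0.0, -0.2]
wrist_force: [0.4, 0.5, -0.1]
finger_gap: 43.8
finger_force: 6.0
tcp [ 584.9 -132.4   78.5] yaw -11.45 F [ 0.4  0.5 -0.1] gap 43.8
-28 [(-60, -15.5), (-55, -15.8), (-50, -15.0), (-45, -14.1), (-40, -13.3), (-35, -12.0), (-30, -11.3), (-25, -10.4), (-20, -9.4), (5, -4.7), (10, 24.1), (15, -2.9), (20, -2.0), (25, -1.2), (30, -0.2), (35, 0.7), (40, 1.4), (45, -3.5), (50, -6.1), (55, -16.8)]
-15 [(-60, -15.5), (-55, -16.0), (-50, -15.0), (-45, -14.1), (-40, -13.0), (-35, -11.9), (-30, -11.0), (-25, -10.4), (-20, -9.4), (-5, 15.8), (0, 16.8), (5, 11.6), (10, -3.2), (15, -2.9), (20, -2.1), (25, -1.2), (30, -0.3), (35, 0.8), (40, 1.4), (45, -3.4), (50, -4.6), (55, -15.7)]
0 [(-60, -15.7), (-55, -15.7), (-50, -15.1), (-45, -14.2), (-40, -13.0), (-35, -11.8), (-30, -11.0), (-25, -10.3), (-20, -9.4), (-5, 15.9), (0, 16.6), (5, 11.1), (10, -3.4), (15, -3.0), (20, -2.1), (25, -1.2), (30, -0.3), (35, 0.6), (40, 1.3), (45, -3.5), (50, -4.6), (55, -11.3)]
15 [(-60, -15.5), (-55, -15.8), (-50, -15.0), (-45, -14.1), (-40, -13.1), (-35, -12.0), (-30, -11.2), (-25, -10.4), (-20, -9.5), (-5, 15.8), (0, 16.7), (5, 11.2), (10, -3.5), (15, -2.9), (20, -2.1), (25, -1.2), (30, -0.3), (35, 0.8), (40, 1.4), (45, -3.6), (50, -4.5), (55, -11.7)]
28 [(-60, -15.8), (-55, -15.9), (-50, -15.0), (-45, -14.2), (-40, -13.3), (-35, -12.2), (-30, -11.2), (-25, -10.4), (-20, -9.8), (5, -4.7), (10, 24.2), (15, -3.2), (20, -2.2), (25, -1.2), (30, -0.3), (35, 0.7), (40, 1.3), (45, -3.5), (50, -5.7), (55, -16.9)]
tail-side slope rad 0.181 n 3281 z at x=0 -5.8
```

```bash
for k in 1 2 3; do :; done
python3 -m handwheel '-0.012 0.0025 0 0 0.6;-0.012 0.0025 0 0 0.6;0 0 0 0 0.6;0 0 0 0 0.6' 8;python3 tilt.py u1|grep -E "tcp|slope"
python3 -m handwheel '-0.012 0.0025 0 0 0.6;-0.012 0.0025 0 0 0.6;0 0 0 0 0.6;0 0 0 0 0.6' 8;python3 tilt.py u2|grep -E "tcp|slope"
```

```text
clock: 11.53
eef_pos: [583.8, -132.2, 78.5]
eef_rot: [-3.142, 0.0, -0.2]
wrist_force: [-0.3, -0.1, -0.1]
finger_gap: 43.9
finger_force: 8.0
tcp [ 583.8 -132.2   78.5] yaw -11.45 F [-0.3 -0.1 -0.1] gap 43.9
tail-side slope rad 0.182 n 3283 z at x=0 -5.8
clock: 11.92
eef_pos: [583.4, -132.1, 78.9]
eef_rot: [3.142, -0.001, -0.2]
wrist_force: [3.6, -0.9, 0.7]
finger_gap: 43.8
finger_force: 8.0
tcp [ 583.4 -132.1   78.9] yaw -11.45 F [ 3.6 -0.9  0.7] gap 43.8
tail-side slope rad 0.188 n 3288 z at x=0 -5.8
```

Lip is home: the stop gave 3.6 N at about slot x 0.4 mm, tilt 0.188 rad. Next is pivoting down along the arc about the lip.

```bash
python3 -m handwheel '0.012 -0.0025 -0.025 0 0.6;0.012 -0.0025 -0.025 0 0.6;0.012 -0.0025 -0.025 0 0.6;0.012 -0.0025 -0.025 0 0.6;0.012 -0.0025 -0.025 0 0.6;0 0 0 0 0.6;0 0 0 0 0.6' 8;python3 tilt.py u3|grep -E "tcp|slope"
```

```text
clock: 12.55
eef_pos: [585.2, -132.5, 73.3]
eef_rot: [-3.142, 0.001, -0.2]
wrist_force: [2.9, -0.9, 0.9]
finger_gap: 43.8
finger_force: 8.0
tcp [ 585.2 -132.5   73.3] yaw -11.45 F [ 2.9 -0.9  0.9] gap 43.8
tail-side slope rad 0.105 n 3303 z at x=0 -5.5
```

```bash
python3 -m handwheel '0.01 -0.002 -0.025 0 0.6;0.01 -0.002 -0.025 0 0.6;0.01 -0.002 -0.025 0 0.6;0 0 0 0 0.6;0 0 0 0 0.6' 15;python3 tilt.py u4|grep -E "tcp|slope"
```

```text
clock: 13.02
eef_pos: [586.3, -132.7, 71.2]
eef_rot: [3.142, 0.0, -0.2]
wrist_force: [-2.7, 1.0, 8.6]
finger_gap: 43.9
finger_force: 15.0
tcp [ 586.3 -132.7   71.2] yaw -11.45 F [-2.7  1.   8.6] gap 43.9
tail-side slope rad 0.076 n 3332 z at x=0 -5.1
```

```bash
python3 -m handwheel '0.01 -0.002 -0.025 0 0.6;0.01 -0.002 -0.025 0 0.6;0 0 0 0 0.6;0 0 0 0 0.6' 20;python3 tilt.py u5|grep -E "tcp|slope"
```

```text
clock: 13.4
eef_pos: [587.3, -132.9, 68.9]
eef_rot: [3.142, -0.0, -0.2]
wrist_force: [0.4, 0.1, 5.1]
finger_gap: 43.8
finger_force: 20.0
tcp [ 587.3 -132.9   68.9] yaw -11.45 F [0.4 0.1 5.1] gap 43.8
tail-side slope rad 0.042 n 3346 z at x=0 -4.9
```

```bash
python3 -m handwheel '0.008 -0.0015 -0.025 0 0.6;0.008 -0.0015 -0.025 0 0.6;0 0 0 0 0.6;0 0 0 0 0.6' 25;python3 tilt.py u6|grep -E "tcp|slope"
```

```text
clock: 13.78
eef_pos: [588.0, -133.0, 66.5]
eef_rot: [3.142, 0.0, -0.2]
wrist_force: [2.7, 0.3, 2.8]
finger_gap: 43.8
finger_force: 25.0
tcp [ 588.  -133.    66.5] yaw -11.45 F [2.7 0.3 2.8] gap 43.8
tail-side slope rad 0.011 n 3335 z at x=0 -4.9
```

```bash
python3 -m handwheel '0 0 -0.025 0 0.6;0 0 -0.02 0 0.6;0 0 0 0 0.6;0 0 0 0 0.6' 25;python3 tilt.py u7|grep -E "tcp|slope"
```

```text
clock: 14.17
eef_pos: [588.2, -133.1, 65.6]
eef_rot: [3.142, -0.001, -0.2]
wrist_force: [-1.2, -0.6, 10.3]
finger_gap: 43.5
finger_force: 25.0
tcp [ 588.2 -133.1   65.6] yaw -11.45 F [-1.2 -0.6 10.3] gap 43.5
tail-side slope rad 0.0 n 3340 z at x=0 -4.9
```

```bash
python3 -m handwheel '0 0 0.01 0 0.6;0 0 0 0 0.48;0 0 0 0 0.46;0 0 0 0 0.46;0 0 0.3 0 0.46;0 0 0.5 0 0.46;0 0 0.6 0 0.46;0 0 0.6 0 0.46;0 0 0 0 0.46;0 0 0 0 0.46' 10;python3 tilt.py v1|grep tcp
python3 - <<'E'
from h import *
a=np.load("wt.npz");i=camera_info("wrist");P=cloud(i,a["d"]).reshape(-1,3);t=np.radians(-11.45);c,s=np.cos(t),np.sin(t);R=np.array([[c,-s],[s,c]])
q=P[:,:2]@R-[533,-13.7]
for yb in(-28,0,28): print(yb,[(x,round(float(np.median(P[m,2])),1)) for x in range(-3,128,3) if (m:=(abs(q[:,0]-x)<1)&(abs(q[:,1]-yb)<5)&(P[:,2]<95)).sum()>2])
cv2.imwrite("pics/v1c.png",cv2.resize(a["p"][60:420,120:440,::-1],None,fx=1.6,fy=1.6))
E
```

```text
clock: 15.05
eef_pos: [588.4, -133.1, 146.9]
eef_rot: [3.141, -0.003, -0.2]
wrist_force: [-0.1, 0.2, -1.2]
finger_gap: 50.7
finger_force: 0.0
tcp [ 588.4 -133.1  146.9] yaw -11.45 F [-0.1  0.2 -1.2] gap 50.7
-28 [(-3, 73.6), (0, 73.8), (3, 73.7), (6, 63.8), (12, 59.5), (15, 59.6), (18, 59.6), (21, 59.4), (24, 59.5), (27, 59.4), (30, 59.4), (33, 59.6), (36, 59.6), (39, 59.5), (42, 59.5), (45, 59.2), (48, 59.4), (51, 59.4), (54, 59.2), (57, 59.2), (60, 59.7), (63, 59.5), (66, 59.2), (69, 59.3), (72, 59.4), (75, 59.3), (78, 59.2), (81, 59.4), (84, 59.3), (87, 59.1), (90, 59.0), (93, 59.7), (96, 59.3), (99, 59.3), (102, 59.2), (105, 59.1), (108, 59.0), (111, 52.9), (114, 53.0), (117, 49.9), (120, 60.1), (123, 60.1), (126, 59.7)]
0 [(-3, 73.6), (0, 73.7), (3, 73.3), (6, 63.4), (9, 58.5), (12, 59.6), (15, 59.4), (18, 59.5), (21, 59.3), (24, 59.5), (27, 59.6), (30, 59.6), (33, 59.7), (36, 59.1), (39, 59.6), (42, 59.5), (45, 59.2), (48, 59.6), (51, 59.3), (54, 59.0), (57, 59.2), (66, 80.9), (69, 81.5), (72, 80.9), (75, 72.9), (78, 59.4), (81, 59.2), (84, 59.2), (87, 59.0), (90, 59.2), (93, 59.5), (96, 59.1), (99, 59.2), (102, 59.1), (105, 59.2), (108, 59.1), (111, 53.0), (114, 57.5), (117, 62.3), (120, 65.4), (123, 65.7), (126, 65.8)]
28 [(-3, 73.6), (0, 73.5), (3, 73.4), (6, 62.6), (12, 59.5), (15, 59.6), (18, 59.5), (21, 59.5), (24, 59.6), (27, 59.7), (30, 59.3), (33, 59.3), (36, 59.1), (39, 59.3), (42, 59.5), (45, 59.4), (48, 59.3), (51, 59.1), (54, 59.4), (57, 59.1), (60, 59.2), (63, 59.1), (66, 59.4), (69, 59.4), (72, 59.2), (75, 58.9), (78, 59.4), (81, 59.2), (84, 59.2), (87, 58.8), (90, 59.3), (93, 59.3), (96, 59.3), (99, 59.1), (102, 59.4), (105, 59.3), (108, 58.9), (111, 53.2), (114, 52.9), (117, 50.1), (120, 59.8), (123, 59.8), (126, 59.9)]
```

View pics/v1c.png

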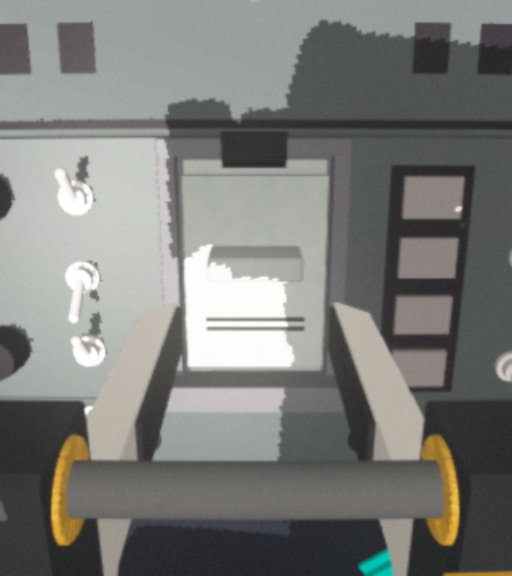

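The picture shows the cover flat in the bay, its tongue at about (255,165) with the black catch (255,148) over it. The depth agrees: plate level at z 59.3 from end to end, tongue top at 53, and the catch nose at x 114 mm, which is fully out. The gripper is well clear.

```bash
python3 -c "from cell import *;print(sign_off())"
```

```text
the job is handed in; nothing more can be done
None
```

The cover is hooked home under the bar, lying flat with the catch snapped over its tail, and released; the job was handed in at about 15 s, though the sign-off gave no verdict back.

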